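# Unlock and rock a tight tartlet die out of its holder

## Robot

A 7-joint arm with a two-finger parallel gripper is mounted at the origin on the work surface. World frame = base frame: x ahead of the robot, y to its left, z up, the work surface at z = 0. Lengths are in m, angles in rad, forces in N, time in s.
With the tool pointing down it reaches from about 0.425 to 0.925 m from the base axis. Payload 6.8 kg.
Tool frame: the origin (TCP) lies at the very end of the fingers, on their centre line; the grasp point (between the pads) lies 19 mm behind it; z points along the fingers, x is the direction in which the jaws open and shut, and the axes are right-handed (so a half turn about z gives the same grasp; the last joint's range is limited). The gripper opens to 85 mm and grips with 20 to 120 N. Pads are 22 mm wide; open, the fingers measure 114 mm over their backs; the gripper's body (76 mm by 85 mm) begins 54 mm behind the grasp point. The pads swing forward as they close: fully open they stand 13 mm farther back than shut.
Start: joints at [-1.387, 0.477, 0.022, 1.555, -0.011, 1.109, -0.083], TCP at [0.194, 0.646, 0.231] pointing down, gripper open.
Joint ranges: [-2.96, 2.96], [-0.34, 2.1], [-1.41, 1.46], [0.24, 2.44], [-1.37, 4.51], [0.17, 1.92], [-2.96, 2.96]. Speed limits (rad/s): [2.39, 2.39, 3.14, 3.14, 3.14, 3.14, 3.14].

## Interface

Orientations are given as a unit quaternion [w, x, y, z].
In Python, from station import get_obs, read_camera, calibration, hand_in, recognise, outline_of, place_of gives the robot as it stands.
- The arm moves only by the tool move_arm, never from a script. Its argument "steps" is a list of rows, each an object with "fingers": the finger opening in mm, from 0 to 85.4; "translation": the shift along the world's x, y, z in mm, a list of three; "turn": the turn about the world's z in rad. In form: [{"fingers": fingers, "translation": [dx, dy, dz], "turn": turn}, ...]. A call has 1 to 10 rows; each row shifts and turns the commanded pose from where the row before left it; what a row does not reach is not made up. A row lasts 1/8 s, in which the tool goes at most 62.5 mm and 10.7 degrees, less where a joint would pass 70% of its speed; a pose out of reach is approached as far as the arm can. A call with a gripper value outside its range is refused whole. The fingers move at their own pace and stop on an object; "newtons" is the grip in N (left out, the last holds). Time passes only in rows, so rows that do not move let the fingers close. It gives the time, the measured TCP pose, the force and the opening at its end, in the units of the state.
- get_obs(): the state, without advancing time (a new reading comes with each control period).
- read_camera(name): name is "scene" or "side" or "wrist"; returns the picture (420x560x3 uint8, blue, green, red); there is no depth.
- calibration(name): a dict with "camera_matrix" (3x3 intrinsics, pixels), "k1" (the pictures are not rectified: a ray, as slopes to the right and down, at radius r is drawn at 1 + k1 r^2 times it, then the intrinsics apply), "rvec" (rotation vector, rad) and "tvec" (3), from world to camera coordinates, as OpenCV has them. Camera axes: x right, y down, z forward; pixel columns grow to the right and rows downward; lengths in m; the calibration is good to about 2 mm. A picture is of the moment at which its call begins: read the wrist's pose just before it. calibration takes no time and is no camera call; for the wrist camera it gives the pose at the moment of the call.
- hand_in(): hands the job in, once; it reports no verdict.
Trained networks look in the newest picture that a camera, given by its name, has taken for a name from the list of things; names that differ only in an ending like _2 or _b are one class to them, and where a whole thing is asked for, a point or a joint stands for the part that bears it (a point fixed in the world has none). Each returns a list of dicts, best first, with "conf" (0 to 1); they miss things now and then, are a little off and sometimes report something else, mostly with a low value. They report only what shows in the picture. A call takes as long as a camera call.
- recognise(camera, name): "xy" ([column, row] in pixels, amid what is visible of it).
- outline_of(camera, name): "mask" (420x560 bool, what is visible of it) and "xy" ([column, row] in pixels, amid what is visible of it).
- place_of(camera, name): "xy" ([column, row] in pixels: a listed point, or the origin of a listed thing).
The state is a dict: "t": time; "q": joint angles; "joint_vel": joint speeds; "joint_torque": joint torques, N m; "eef_pos": TCP position; "tool_rot": TCP orientation; "contact_force": force on the tool from outside, world axes, zero at the start; "torque": the same for the moment, N m; "gripper_width": opening from 0.0 (shut) to 1.0 (fully open).
Only numpy, scipy, OpenCV 4.12 (cv2) and the standard library are available. Lean on these libraries where they do the work, as an engineer would, in place of code of your own. Each camera call takes 0.05 s, during which the arm holds its last target.

## Task

The tartlet die sits tight in its green holder and has to come out for cleaning. Slide the blue lock knob all the way to its far end stop, then take the die by its black grip and work it loose by rocking it sideways while it is still down in the holder - first towards the side to which the lock was slid, then back over to the other side, a good five degrees from upright each way - rather than pulling it straight out. Lift it just clear, and finish while still holding it upright and still, right over its seat with about two centimetres of air between its underside and the top of the cheeks that gripped it and the lock left fully open; leave the jar, the small blue bowl and the cake ring alone.

Things in the scene. Friction and masses are not known exactly. Their poses are not given: they have to be found in the camera images.
- holder: Green die holder fixed to the counter, in any place, turned up to 0.5 rad. Origin on the counter below the centre of the die's seat, z up. Bed 20 mm high, x -95 to +55 mm, y -82 to +98 mm. The die rocks towards its +y and -y; the lock slides along its +y, on the -x side of the die.
- seat (a point): Centre of the seat's floor, 20 mm above the holder's origin. Around it steel guide walls (1.5 mm play each way in x) and, at y = -25 and +25 mm, two sprung brass cheeks squeezing the die's foot with about 20 N each and yielding 6 mm outward. All of this ends 38 mm above the counter (18 mm above the floor).
- die_grip (a point): Point in the die's black grip, which is 22 mm thick along the holder's y (pinch these faces), 30 mm along x, 40 mm tall. The point is 67 mm above the die's underside, 87 mm above the counter when seated; the grip reaches 22 mm below and 18 mm above it. Below is a round fluted aluminium form, 44 mm wide on top, 56 mm at its rim. Axes as the holder's when seated.
- die_foot (a point): Centre of the die's underside. Foot 36 (x) by 50 mm (y), 20 mm high, its lowest 8 mm only 44 mm in y, so the cheeks let go about 10 mm up. Die 0.2 to 0.4 kg; a straight pull needs some 25 to 40 N, rocking about a lower edge (y = +22 or -22 mm) slips one at a time; friction keeps it where left. The lock's steel tongue covers a tab on its -x side until open.
- lock_grip (a point): Point in the blue lock knob, 18 mm along the holder's y, 24 mm along x, 36 mm tall: 75 mm above the counter, 21 mm above the knob's foot, 15 mm below its top, 66 mm from the seat centre on the holder's -x side. The steel plate under the knob is 30 mm long along y. Axes as the holder's.
- lock (a joint): Travel of the lock in m along the holder's +y: 0 to 0.008 at the start (die locked), 0.045 at its far end stop (fully open). Friction about 2 N; it stays where it is left.
- jar_mid (a point): Middle of a small closed glass jar with a red band and white cap, 44 mm wide, 75 mm tall. Leave alone.
- ramekin_mid (a point): Middle of a small blue bowl (ramekin), 84 mm wide, 45 mm tall. Leave alone.
- cake_ring_mid (a point): Middle of an open steel cake ring, 80 mm wide, 45 mm tall. Leave alone.

How it is judged:
On the way, in this order (a step that is already met when the one before it is completed fails the run):
1. the lock is slid to its far end stop, the die still down on its seat (value of joint lock above 0.042 m and z of die_foot in the frame of holder below 0.024 m), for 0.1 s.
2. the die, still down in the holder (underside centre less than 9 mm up), is rocked more than 3.7 degrees towards the side the lock was slid to (angle between die_grip's own z axis and vertical above 0.065 rad and y of die_grip in the frame of holder above 0.002 m and z of die_foot in the frame of holder below 0.029 m), for 0.05 s.
3. still in the holder (underside centre less than 12 mm up), it is rocked more than 3.7 degrees to the other side (angle between die_grip's own z axis and vertical above 0.065 rad and y of die_grip in the frame of holder below -0.002 m and z of die_foot in the frame of holder below 0.032 m), for 0.05 s.
At the end, for the whole second after the job is handed in: The die is held by the fingers alone, touching nothing of the holder, its underside 23 to 63 mm above its seat floor (5 to 45 mm above the holder's cheeks), within 25 mm sideways of the seat centre, upright within 8.5 degrees, still (under 30 mm/s), and the lock is within 3 mm of its far end stop (z of die_foot in the frame of holder between 0.043 and 0.083 m and horizontal distance between die_foot and holder below 0.025 m and angle between die_grip's own z axis and vertical below 0.15 rad and contact force between the fingers and die above 2 N and contact force between die and holder below 0.1 N and linear speed of die below 0.03 m/s and value of joint lock above 0.042 m); the arm keeps its last pose, push and grip.
It fails at once if the jar is moved more than 15 mm (distance of jar_mid from where it was at the start of the episode above 0.015 m).
It fails at once if the ramekin is moved more than 15 mm (distance of ramekin_mid from where it was at the start of the episode above 0.015 m).
It fails at once if the cake ring is moved more than 15 mm (distance of cake_ring_mid from where it was at the start of the episode above 0.015 m).
It also fails if it takes over 45 s, if anything falls off the work surface, if the arm or the gripper's body presses on something with over 40 N, if the wrist force passes 120 N, or if a joint passes its speed limit or range.

## Working session

There is one attempt and no reset: what is moved stays moved. The work goes in short steps, Python scripts to look and compute and a tool call to move; the robot and the scene stay as the last step left them, time stands still between calls to the robot, and variables do not carry over. Pictures are saved under pics/ and viewed, and the job is handed in when it is done.

Besides the shell and the picture viewer there is one more tool, called as name([rows], argument=value, ...), one row to a line, values as JSON. move_arm: Moves the arm, as the interface text tells. Its arguments: {"type":"object","properties":{"steps":{"type":"array"},"newtons":{"type":"number"}},"required":["steps"]}

```bash
mkdir -p pics; ls
cat > h.py <<'E'
import numpy as np,cv2
from station import *
def cam(n):
    c=calibration(n);K=np.array(c["camera_matrix"],float);R=cv2.Rodrigues(np.array(c["rvec"],float))[0];t=np.array(c["tvec"],float).ravel()
    return K,float(c["k1"]),R,t
def ray(C,xy):
    K,k1,R,t=C
    d=np.array([(xy[0]-K[0,2])/K[0,0],(xy[1]-K[1,2])/K[1,1]]);u=d.copy()
    for _ in range(30): u=d/(1+k1*(u@u))
    v=R.T@np.array([u[0],u[1],1]);return -R.T@t,v/np.linalg.norm(v)
def atz(C,xy,z):
    o,v=ray(C,xy);return o+v*(z-o[2])/v[2]
def tri(rs):
    A=np.zeros((3,3));b=np.zeros(3)
    for o,v in rs:
        P=np.eye(3)-np.outer(v,v);A+=P;b+=P@o
    p=np.linalg.solve(A,b);return p,[np.linalg.norm((np.eye(3)-np.outer(v,v))@(p-o)) for o,v in rs]
def proj(C,p):
    K,k1,R,t=C;c=R@np.array(p)+t;u=c[:2]/c[2];u=u*(1+k1*(u@u));return K[:2,:2]@u+K[:2,2]
E
python3 - <<'E'
from h import *
o=get_obs();print({k:np.round(v,3) for k,v in o.items()})
for n in ["scene","side","wrist"]:
    im=read_camera(n);cv2.imwrite(f"pics/a_{n}.png",im)
    for name in ["holder","seat","die_grip","die_foot","lock_grip","jar_mid","ramekin_mid","cake_ring_mid"]:
        r=place_of(n,name);print(n,name,[(np.round(a["xy"],1),round(a["conf"],2)) for a in r[:2]])
E
```

```text
pics
{'t': np.float64(0.0), 'q': array([-1.387,  0.478,  0.022,  1.556, -0.012,  1.109, -0.083]), 'joint_vel': array([ 0.001, -0.002,  0.001, -0.001, -0.002,  0.001, -0.001]), 'joint_torque': array([-1.0000e-03, -5.9648e+01,  1.6080e+00, -2.8119e+01,  1.2000e-02,
        1.0000e-02, -0.0000e+00]), 'eef_pos': array([0.194, 0.646, 0.23 ]), 'tool_rot': array([ 0.001,  0.802,  0.597, -0.001]), 'contact_force': array([-0.162, -0.006, -0.499]), 'torque': array([-0.016,  0.016, -0.006]), 'gripper_width': np.float64(1.006)}
scene holder [(array([263.8, 219.7]), 0.8)]
scene seat [(array([257.7, 211.5]), 0.83), (array([260.4, 219.9]), 0.31)]
scene die_grip [(array([257.5, 193.8]), 0.95)]
scene die_foot [(array([258.1, 213.5]), 0.85)]
scene lock_grip [(array([264.9, 182. ]), 0.58)]
scene jar_mid [(array([144.6, 201.3]), 0.72)]
scene ramekin_mid [(array([261.8, 283.5]), 0.9)]
scene cake_ring_mid [(array([431.9, 212. ]), 0.81)]
side holder [(array([310.7, 221.9]), 0.66), (array([308.5, 215.3]), 0.49)]
side seat [(array([309. , 215.2]), 0.79)]
side die_grip [(array([307.6, 194. ]), 0.79), (array([269.2, 345.3]), 0.4)]
side die_foot [(array([308.7, 217.6]), 0.81)]
side lock_grip []
side jar_mid [(array([333.9, 150.2]), 0.86)]
side ramekin_mid [(array([229.3, 208.9]), 0.7)]
side cake_ring_mid [(array([271.2, 344.4]), 0.64), (array([306.5, 213.4]), 0.21)]
wrist holder []
wrist seat []
wrist die_grip []
wrist die_foot []
wrist lock_grip []
wrist jar_mid []
wrist ramekin_mid []
wrist cake_ring_mid []
```

Run:
```python
from h import *
S=cam("scene");D=cam("side")
P={"holder":((263.8,219.7),(310.7,221.9)),"seat":((257.7,211.5),(309,215.2)),"grip":((257.5,193.8),(307.6,194)),"foot":((258.1,213.5),(308.7,217.6)),"jar":((144.6,201.3),(333.9,150.2)),"ram":((261.8,283.5),(229.3,208.9)),"ring":((431.9,212),(271.2,344.4))}
for k,(a,b) in P.items():
    p,e=tri([ray(S,a),ray(D,b)]);print(k,p.round(4),np.round(e,4))
print("lock",atz(S,(264.9,182),.075))
for c in(S,D):print("cam",-c[2].T@c[3])
```

```text
holder [ 5.47e-01 -4.75e-02  1.00e-04] [0.0055 0.0055]
seat [ 0.5486 -0.0582  0.0232] [0.0022 0.0022]
grip [ 0.5569 -0.0581  0.0933] [0.0011 0.0011]
foot [ 0.5488 -0.0572  0.0157] [0.0027 0.0027]
jar [ 0.5009 -0.3567  0.0458] [0.0036 0.0036]
ram [ 0.7776 -0.0602  0.0161] [0.0008 0.0008]
ring [0.5903 0.397  0.0276] [0.0011 0.0011]
lock [ 0.48859564 -0.0360831   0.075     ]
cam [ 1.3582515  -0.06034597  0.74798553]
cam [0.47598405 1.11592816 0.98790592]
```

View pics/a_scene.png

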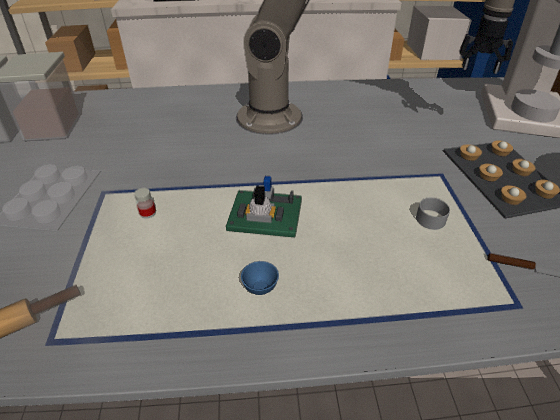

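View pics/a_side.png

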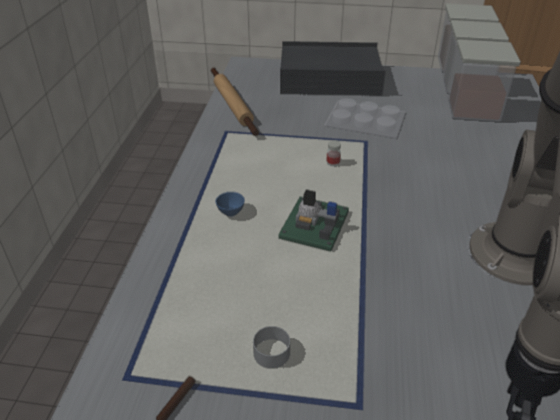

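The scene shows the holder at about (262,213), with the blue knob behind the die at (266,182). The ramekin is in front of it at (260,278), and the jar and ring are well off to the sides. I'll bring the wrist camera above the holder.

move_arm([
  {"fingers": 85,"translation": [25,-48,6],"turn": 0.03},
  {"fingers": 85,"translation": [25,-48,6],"turn": 0.03},
  {"fingers": 85,"translation": [25,-48,6],"turn": 0.03},
  {"fingers": 85,"translation": [25,-48,6],"turn": 0.03},
  {"fingers": 85,"translation": [25,-48,6],"turn": 0.03},
  {"fingers": 85,"translation": [25,-48,6],"turn": 0.03},
  {"fingers": 85,"translation": [25,-48,6],"turn": 0.03},
  {"fingers": 85,"translation": [25,-48,6],"turn": 0.03},
  {"fingers": 85,"translation": [25,-48,6],"turn": 0.03},
  {"fingers": 85,"translation": [25,-48,6],"turn": 0.03},
])

```text
t: 2.6
eef_pos: [0.4448, 0.1649, 0.2919]
tool_rot: [0.0, 0.704, 0.71, 0.001]
contact_force: [0.8, 0.2, 0.2]
gripper_width: 0.997
```

move_arm([
  {"fingers": 85,"translation": [25,-48,0],"turn": 0},
  {"fingers": 85,"translation": [25,-48,0],"turn": 0},
  {"fingers": 85,"translation": [25,-48,0],"turn": 0},
  {"fingers": 85,"translation": [25,-48,0],"turn": 0},
  {"fingers": 85,"translation": [0,0,0],"turn": 0},
  {"fingers": 85,"translation": [0,0,0],"turn": 0},
])

```text
t: 3.35
eef_pos: [0.5439, -0.0249, 0.2912]
tool_rot: [-0.0, 0.704, 0.71, -0.0]
contact_force: [0.4, 0.9, 0.1]
gripper_width: 0.997
```

Run:
```python
from h import *
o=get_obs();print({k:np.round(v,3) for k,v in o.items()})
n="wrist"
C=cam(n);print(-C[2].T@C[3])
im=read_camera(n);cv2.imwrite(f"pics/b_{n}.png",im)
for name,z in [("holder",0),("seat",.02),("die_grip",.087),("die_foot",.02),("lock_grip",.075)]:
    r=place_of(n,name);print(n,name,[(np.round(a["xy"],1),round(a["conf"],2),atz(C,a["xy"],z).round(4)) for a in r[:2]])
```

```text
{'t': np.float64(3.35), 'q': array([-0.452,  0.214,  0.455,  1.82 , -0.104,  1.131,  1.617]), 'joint_vel': array([-0.021, -0.009, -0.02 ,  0.008, -0.   ,  0.001, -0.001]), 'joint_torque': array([ 1.4480e+00, -3.8449e+01,  4.4370e+00, -2.8516e+01,  1.3400e-01,
       -2.7000e-02,  2.4000e-02]), 'eef_pos': array([ 0.544, -0.025,  0.291]), 'tool_rot': array([-0.   ,  0.704,  0.71 , -0.   ]), 'contact_force': array([0.356, 0.871, 0.069]), 'torque': array([ 0.056, -0.049,  0.009]), 'gripper_width': np.float64(0.997)}
[ 0.4779082  -0.02552465  0.43395204]
wrist holder []
wrist seat []
wrist die_grip [(array([256.3, 190.1]), 0.6, array([ 0.5529, -0.0525,  0.087 ]))]
wrist die_foot []
wrist lock_grip [(array([279.5, 121.8]), 0.61, array([ 0.4858, -0.0295,  0.075 ]))]
```

View pics/b_wrist.png

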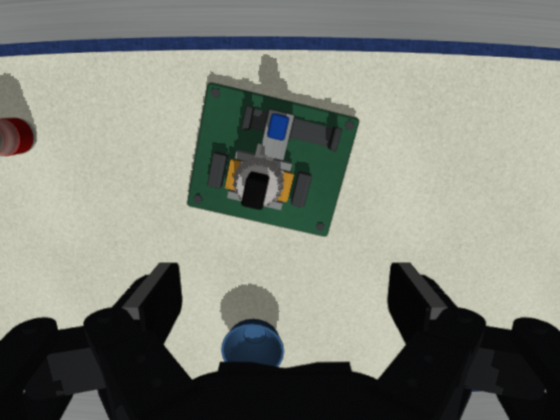

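The wrist view shows the green bed with corners near (209,82), (358,119), (327,236) and (188,206). The die's black grip is at (256,190) and the blue knob at (279,125), with its slide track running to the right. I'll fit the bed outline to get the holder pose.

Run:
```python
from h import *
from scipy.optimize import least_squares
C=cam("wrist");im=cv2.imread("pics/b_wrist.png")
b,g,r=[im[:,:,i].astype(int) for i in range(3)]
m=((g>r+20)&(g>b+8)).astype(np.uint8)
cs,_=cv2.findContours(m,cv2.RETR_EXTERNAL,cv2.CHAIN_APPROX_NONE);c=max(cs,key=cv2.contourArea);h=cv2.convexHull(c)
eps=3
while True:
    a=cv2.approxPolyDP(h,eps,True)[:,0]
    if len(a)<=4:break
    eps+=.5
print(a)
loc=np.array([[-95,-82],[-95,98],[55,98],[55,-82]])/1000.
W=np.array([atz(C,p,.02)[:2] for p in a.astype(float)])
best=None
for s in range(8):
    L=np.roll(loc,s%4,0); L=L if s<4 else L[::-1]
    def f(v):
        R=np.array([[np.cos(v[2]),-np.sin(v[2])],[np.sin(v[2]),np.cos(v[2])]]);return (L@R.T+v[:2]-W).ravel()
    q=least_squares(f,[.55,-.05,0])
    if abs(q.x[2])<.7 and(best is None or q.cost<best[0]):best=(q.cost,q.x,f(q.x))
print(best[1],(best[2]*1000).round(1))
v=best[1];R=np.array([[np.cos(v[2]),-np.sin(v[2])],[np.sin(v[2]),np.cos(v[2])]])
for p in[(.5529,-.0525),(.4858,-.0295)]:print("local",R.T@(np.array(p)-v[:2]))
# blue knob top, black grip top centroids
k=((b>r+60)&(b>g+40)).astype(np.uint8);k[:60]=0;k[180:]=0
cs,_=cv2.findContours(k,cv2.RETR_EXTERNAL,cv2.CHAIN_APPROX_NONE)
for c in cs:
    if cv2.contourArea(c)>30:
        x=cv2.minAreaRect(c);print("blue",x,atz(C,x[0],.09).round(4),R.T@(atz(C,x[0],.09)[:2]-v[:2]))
big=cv2.resize(im[70:250,170:370],None,fx=4,fy=4,interpolation=cv2.INTER_CUBIC)[:600,:800];cv2.imwrite("pics/b_crop.png",big)
```

```text
[[209  84]
 [357 119]
 [326 235]
 [188 204]]
[ 0.55249527 -0.0526928  -0.21857011] [-3.9 -2.7 -2.   4.2  3.2  2.   2.7 -3.5]
local [0.00035329 0.00027597]
local [-0.07013748  0.00817921]
blue ((277.6470031738281, 126.5882339477539), (17.13750648498535, 23.86235237121582), 12.52880859375) [ 0.4902 -0.0307  0.09  ] [-0.06558398  0.00791108]
```

View pics/b_crop.png

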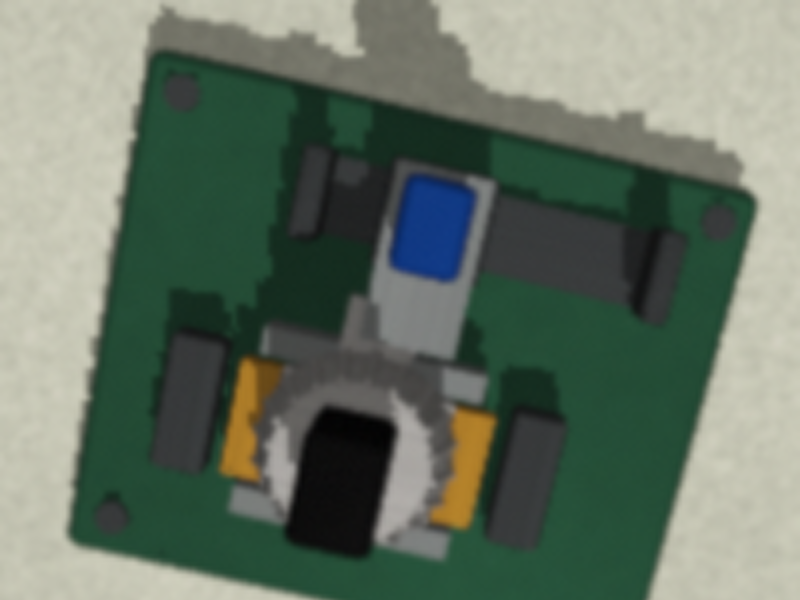

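Holder origin is about (0.5525, -0.0527) with yaw -0.2186 rad. The knob rectangle gives the same yaw (12.5°), and the knob is at holder y of about 8 mm. Next I'll move above the knob.

move_arm([
  {"fingers": 50,"translation": [-27,-3,-20],"turn": -0.115},
  {"fingers": 50,"translation": [-27,-3,-35],"turn": -0.112},
  {"fingers": 50,"translation": [0,0,-50],"turn": 0},
  {"fingers": 50,"translation": [0,0,-50],"turn": 0},
  {"fingers": 50,"translation": [0,0,-20],"turn": 0},
  {"fingers": 50,"translation": [0,0,0],"turn": 0},
])

```text
t: 4.4
eef_pos: [0.489, -0.0312, 0.1152]
tool_rot: [-0.001, 0.78, 0.626, -0.001]
contact_force: [0.4, -0.6, 0.6]
gripper_width: 0.587
```

Run:
```python
from h import *
o=get_obs();print({k:np.round(v,4) for k,v in o.items() if k in("t","eef_pos","tool_rot","gripper_width","contact_force")})
for n in["wrist","scene"]:
    C=cam(n);im=read_camera(n);cv2.imwrite(f"pics/c_{n}.png",im)
    r=place_of(n,"lock_grip");print([(np.round(a["xy"],1),round(a["conf"],2),atz(C,a["xy"],.075).round(4)) for a in r[:2]])
    e=o["eef_pos"];print(proj(C,e))
    if n=="scene": cv2.imwrite("pics/c_scrop.png",cv2.resize(im[120:260,180:360],None,fx=4,fy=4,interpolation=cv2.INTER_CUBIC))
```

```text
{'t': np.float64(4.4), 'eef_pos': array([ 0.489 , -0.0312,  0.1152]), 'tool_rot': array([-0.0008,  0.7799,  0.626 , -0.0014]), 'contact_force': array([ 0.3883, -0.6161,  0.5605]), 'gripper_width': np.float64(0.5866)}
[(array([284.3, 237.1]), 0.72, array([ 0.4888, -0.0308,  0.075 ]))]
[283.64927116 268.24315586]
[(array([268.2, 180.8]), 0.66, array([ 0.4841, -0.0271,  0.075 ])), (array([431.4, 214.4]), 0.62, array([0.6505, 0.363 , 0.075 ]))]
[266.3533126  169.66406561]
```

View pics/c_wrist.png

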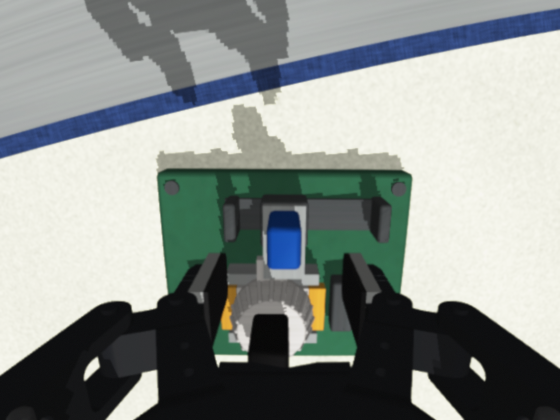

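View pics/c_scrop.png

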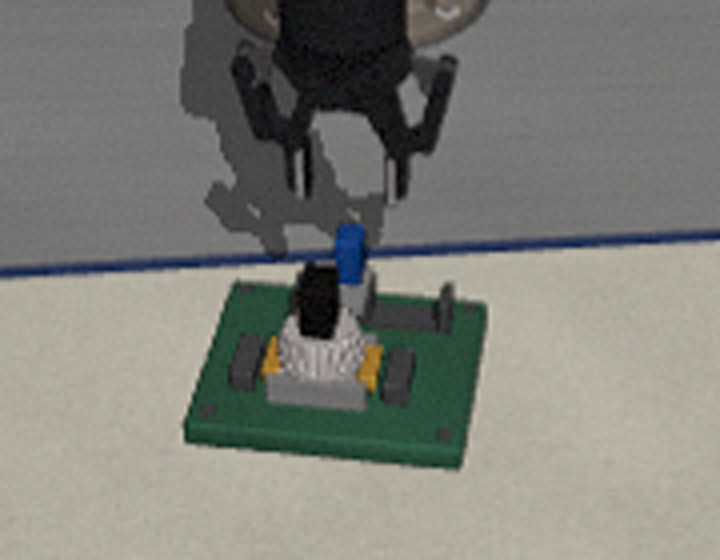

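The fingers straddle the knob at (284,237) in the wrist view, and the bed edges sit level, so the yaw is right. I'll go down and pinch the knob.

move_arm([
  {"fingers": 50,"translation": [0,0,-25],"turn": 0},
  {"fingers": 50,"translation": [0,0,-24],"turn": 0},
  {"fingers": 14,"translation": [0,0,0],"turn": 0},
  {"fingers": 14,"translation": [0,0,0],"turn": 0},
  {"fingers": 14,"translation": [0,0,0],"turn": 0},
  {"fingers": 14,"translation": [0,0,0],"turn": 0},
  {"fingers": 14,"translation": [0,0,0],"turn": 0},
], newtons=30)

```text
t: 5.48
eef_pos: [0.4909, -0.0316, 0.0684]
tool_rot: [0.0, 0.78, 0.626, 0.001]
contact_force: [-2.9, -0.2, 6.4]
gripper_width: 0.204
```

move_arm([
  {"fingers": 14,"translation": [1.7,7.8,0],"turn": 0},
  {"fingers": 14,"translation": [1.7,7.8,0],"turn": 0},
  {"fingers": 14,"translation": [1.7,7.8,0],"turn": 0},
  {"fingers": 14,"translation": [1.7,7.8,0],"turn": 0},
  {"fingers": 14,"translation": [0.7,2.9,0],"turn": 0},
  {"fingers": 14,"translation": [0.4,2,0],"turn": 0},
  {"fingers": 14,"translation": [0,0,0],"turn": 0},
])

```text
t: 6.35
eef_pos: [0.4991, 0.0042, 0.0684]
tool_rot: [0.001, 0.78, 0.625, 0.001]
contact_force: [-0.8, -1.8, 7.0]
gripper_width: 0.204
```

move_arm([
  {"fingers": 14,"translation": [0.4,2,0],"turn": 0},
  {"fingers": 14,"translation": [0,0,0],"turn": 0},
])

```text
t: 6.6
eef_pos: [0.4991, 0.0043, 0.0684]
tool_rot: [0.001, 0.781, 0.625, 0.0]
contact_force: [-2.1, -6.4, 7.6]
gripper_width: 0.204
```

The force rises and the TCP has stopped, so the lock is at its end stop. I'll press once more, then release, rise, and move over the die grip.

Holder frame (0.5525, -0.0527): after rising, the shift from about (0.499, 0.005) is roughly (+53, -58) mm.

move_arm([
  {"fingers": 14,"translation": [0.4,2,0],"turn": 0},
  {"fingers": 14,"translation": [0,0,0],"turn": 0},
  {"fingers": 45,"translation": [0,0,0],"turn": 0},
  {"fingers": 45,"translation": [0,0,0],"turn": 0},
  {"fingers": 45,"translation": [0,0,0],"turn": 0},
  {"fingers": 50,"translation": [0,0,30],"turn": 0},
  {"fingers": 50,"translation": [0,0,40],"turn": 0},
  {"fingers": 50,"translation": [25,-32,0],"turn": 0},
  {"fingers": 50,"translation": [28,-32,0],"turn": 0},
  {"fingers": 50,"translation": [0,0,0],"turn": 0},
])

```text
t: 7.85
eef_pos: [0.5536, -0.0581, 0.1377]
tool_rot: [0.001, 0.781, 0.624, 0.0]
contact_force: [-0.8, 0.8, -0.6]
gripper_width: 0.585
```

Run:
```python
from h import *
o=get_obs();print({k:np.round(v,4) for k,v in o.items() if k in("t","eef_pos","tool_rot","gripper_width","contact_force")})
for n in["wrist","scene","side"]:
    C=cam(n);im=read_camera(n);cv2.imwrite(f"pics/d_{n}.png",im)
    for name,z in(("lock_grip",.075),("die_grip",.087)):
        r=place_of(n,name);print(n,name,[(np.round(a["xy"],1),round(a["conf"],2),atz(C,a["xy"],z).round(4)) for a in r[:2]])
    if n=="side": cv2.imwrite("pics/d_scrop.png",cv2.resize(im[140:270,230:390],None,fx=4,fy=4,interpolation=cv2.INTER_CUBIC))
```

```text
{'t': np.float64(7.85), 'eef_pos': array([ 0.5536, -0.0581,  0.1377]), 'tool_rot': array([1.300e-03, 7.812e-01, 6.243e-01, 3.000e-04]), 'contact_force': array([-0.7751,  0.7694, -0.5725]), 'gripper_width': np.float64(0.5846)}
wrist lock_grip [(array([371., 106.]), 0.83, array([0.4958, 0.0058, 0.075 ]))]
wrist die_grip [(array([291.1, 229.3]), 0.71, array([ 0.5535, -0.0537,  0.087 ]))]
scene lock_grip [(array([280.5, 185.2]), 0.8, array([0.5057, 0.0039, 0.075 ]))]
scene die_grip [(array([257.3, 191.5]), 0.81, array([ 0.5415, -0.0576,  0.087 ])), (array([259.6, 214.6]), 0.71, array([ 0.6287, -0.0555,  0.087 ]))]
side lock_grip [(array([328.6, 213.9]), 0.75, array([ 0.495 , -0.0048,  0.075 ]))]
side die_grip [(array([307.7, 196.1]), 0.76, array([ 0.5558, -0.0585,  0.087 ]))]
```

View pics/d_wrist.png

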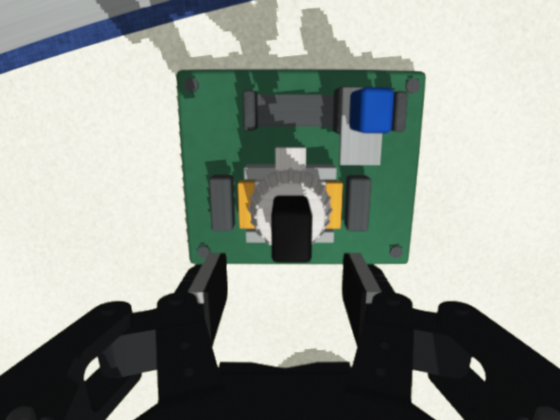

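View pics/d_scrop.png

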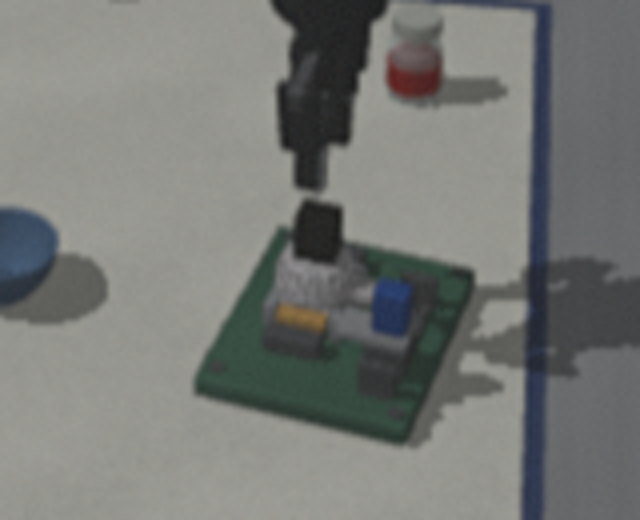

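The wrist view shows the knob against the right-hand stop at (375,110), the die's tab uncovered, and the black grip at (291,229). I'll lower the fingers around the upper grip, keeping them loose so the die can tilt between them.

move_arm([
  {"fingers": 50,"translation": [0,4.3,0],"turn": 0},
  {"fingers": 50,"translation": [0,0,-30],"turn": 0},
  {"fingers": 50,"translation": [0,0,-28],"turn": 0},
  {"fingers": 29,"translation": [0,0,0],"turn": 0},
  {"fingers": 29,"translation": [0,0,0],"turn": 0},
  {"fingers": 29,"translation": [0,0,0],"turn": 0},
], newtons=30)

```text
t: 9.05
eef_pos: [0.5528, -0.0511, 0.0805]
tool_rot: [0.001, 0.78, 0.626, 0.001]
contact_force: [0.3, -0.1, -0.0]
gripper_width: 0.342
```

```bash
cat > look.py <<'E'
from h import *
import sys
tag=sys.argv[1]
o=get_obs();print({k:np.round(v,4) for k,v in o.items() if k in("t","eef_pos","tool_rot","gripper_width","contact_force")})
im=read_camera("scene");a=cv2.resize(im[150:240,210:310],None,fx=4,fy=4,interpolation=cv2.INTER_CUBIC)
w=read_camera("wrist");b=cv2.resize(w[180:360,190:390],None,fx=2,fy=2,interpolation=cv2.INTER_CUBIC)
cv2.imwrite(f"pics/{tag}.png",np.hstack([a,b]))
E
python3 look.py e
```

```text
{'t': np.float64(9.05), 'eef_pos': array([ 0.5528, -0.0511,  0.0805]), 'tool_rot': array([6.000e-04, 7.801e-01, 6.257e-01, 9.000e-04]), 'contact_force': array([ 0.2548, -0.1304, -0.0274]), 'gripper_width': np.float64(0.3425)}
```

View pics/e.png

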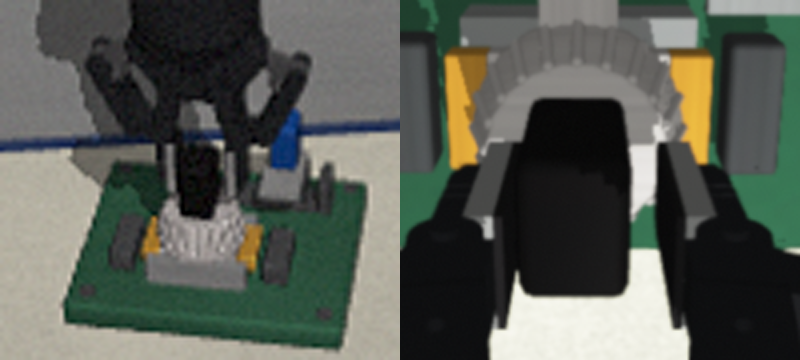

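The loose straddle looks right: about 1 mm gap on the -y side and 5 mm on the +y side, with the pads over the upper grip. I'll rock it towards +y, the side the lock was slid to.

move_arm([
  {"fingers": 29,"translation": [0.4,2,0],"turn": 0},
  {"fingers": 29,"translation": [0.4,2,0],"turn": 0},
  {"fingers": 29,"translation": [0.4,2,0],"turn": 0},
  {"fingers": 29,"translation": [0.4,2,0],"turn": 0},
  {"fingers": 29,"translation": [0,0,0],"turn": 0},
])

```text
t: 9.78
eef_pos: [0.5531, -0.0485, 0.0804]
tool_rot: [0.002, 0.781, 0.624, -0.001]
contact_force: [-4.1, -13.1, 8.8]
gripper_width: 0.34
```

```bash
python3 look.py f
```

```text
{'t': np.float64(9.775), 'eef_pos': array([ 0.5531, -0.0485,  0.0804]), 'tool_rot': array([ 0.0021,  0.7814,  0.624 , -0.0014]), 'contact_force': array([ -4.0612, -13.0739,   8.7952]), 'gripper_width': np.float64(0.3402)}
```

View pics/f.png

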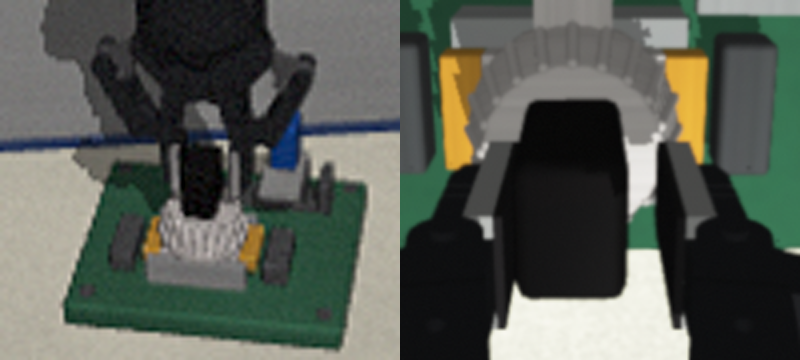

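move_arm([
  {"fingers": 29,"translation": [0.4,1.5,0],"turn": 0},
  {"fingers": 29,"translation": [0.4,1.5,0],"turn": 0},
  {"fingers": 29,"translation": [0,0,0],"turn": 0},
])

```text
t: 10.25
eef_pos: [0.554, -0.0465, 0.0809]
tool_rot: [0.003, 0.782, 0.624, -0.001]
contact_force: [-4.5, -14.8, 11.9]
gripper_width: 0.342
```

move_arm([
  {"fingers": 29,"translation": [0.4,1.5,0],"turn": 0},
  {"fingers": 29,"translation": [0.4,1.5,0],"turn": 0},
  {"fingers": 29,"translation": [0.2,1,0],"turn": 0},
  {"fingers": 29,"translation": [0,0,0],"turn": 0},
])

```text
t: 10.75
eef_pos: [0.5556, -0.0432, 0.0814]
tool_rot: [0.003, 0.782, 0.624, -0.001]
contact_force: [-5.5, -15.5, 15.9]
gripper_width: 0.338
```

```bash
python3 look.py g
```

```text
{'t': np.float64(10.75), 'eef_pos': array([ 0.5556, -0.0432,  0.0814]), 'tool_rot': array([ 0.0032,  0.7818,  0.6235, -0.0011]), 'contact_force': array([ -5.539 , -15.4975,  15.8954]), 'gripper_width': np.float64(0.3379)}
```

View pics/g.png

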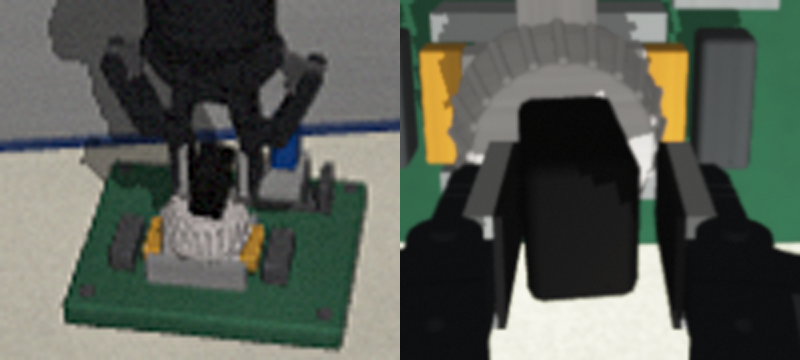

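move_arm([
  {"fingers": 29,"translation": [0.3,1.5,0],"turn": 0},
  {"fingers": 29,"translation": [0,0,0],"turn": 0},
])

```text
t: 11.1
eef_pos: [0.5561, -0.0417, 0.0816]
tool_rot: [0.003, 0.782, 0.623, -0.001]
contact_force: [-4.9, -15.1, 19.0]
gripper_width: 0.34
```

Run:
```python
from h import *
C=cam("wrist")
a=cv2.imread("pics/e.png")
w=read_camera("wrist");cv2.imwrite("pics/h_w.png",w)
s=read_camera("scene");cv2.imwrite("pics/h_s.png",s)
D=cam("scene")
hy=np.array([.217,.976]);O=np.array([.5537,-.0539])
for n,CC in(("wrist",C),("scene",D)):
  for name,z in(("die_grip",.088),("die_foot",.022)):
    r=place_of(n,name);print(n,name,[(np.round(q["xy"],1),round(q["conf"],2),((atz(CC,q["xy"],z)[:2]-O)@hy*1000).round(1)) for q in r[:2]])
# scene: black grip tilt; compare initial pic vs now
for f in("pics/d_scene.png","pics/h_s.png"):
    im=cv2.imread(f);crop=cv2.resize(im[170:230,235:285],None,fx=10,fy=10,interpolation=cv2.INTER_CUBIC);cv2.imwrite(f.replace(".png","_c.png"),crop)
cv2.imwrite("pics/h_cmp.png",np.hstack([cv2.imread("pics/d_scene_c.png")[:,:400],cv2.imread("pics/h_s_c.png")[:,:400]]))
# predicted projected axis direction for tilts
from math import radians,sin,cos
for t in(0,4,6,8):
    th=radians(t);pts=[]
    for h in(.045,.085):
        # rotate about (y=.022,z=0)
        y=.022+(-.022)*cos(th)+h*sin(th);z=.02+.022*sin(th)+h*cos(th)
        p=np.r_[O+hy*y,z];pts.append(proj(D,p))
    d=pts[1]-pts[0];print(t,d.round(2),np.degrees(np.arctan2(d[0],-d[1])).round(1))
```

```text
wrist die_grip [(array([277. , 278.4]), 0.69, np.float64(9.6))]
wrist die_foot []
scene die_grip [(array([264.7, 193.5]), 0.75, np.float64(13.8))]
scene die_foot [(array([255.8, 210.8]), 0.76, np.float64(-12.8))]
0 [ -0.63 -12.31] -2.9
4 [  0.52 -12.21] 2.4
6 [  1.09 -12.14] 5.1
8 [  1.66 -12.04] 7.9
```

View pics/h_cmp.png

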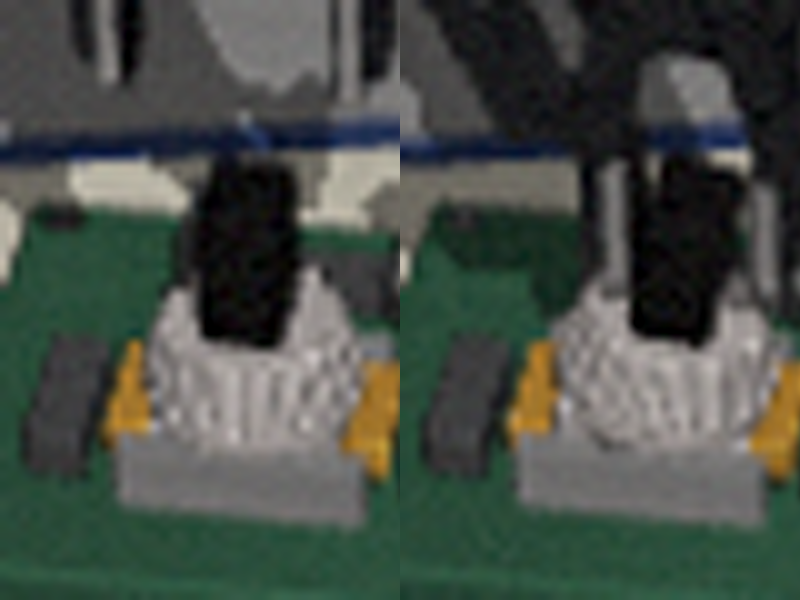

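The scene crop shows the grip leaning clearly to +y, about 8°: its left edge runs from (631,335) to (662,160), while it was near vertical before. Now the other way.

move_arm([
  {"fingers": 29,"translation": [-2,-8,0],"turn": 0},
  {"fingers": 29,"translation": [-2,-7,1],"turn": 0},
  {"fingers": 29,"translation": [-1.2,-5,2],"turn": 0},
  {"fingers": 29,"translation": [-0.6,-3,0],"turn": 0},
  {"fingers": 29,"translation": [0,0,0],"turn": 0},
])

```text
t: 12.02
eef_pos: [0.5512, -0.0542, 0.0829]
tool_rot: [-0.001, 0.779, 0.627, 0.002]
contact_force: [1.9, 6.9, 4.5]
gripper_width: 0.342
```

```bash
python3 look.py i
```

```text
{'t': np.float64(12.025), 'eef_pos': array([ 0.5512, -0.0542,  0.0829]), 'tool_rot': array([-0.0008,  0.7791,  0.6268,  0.0019]), 'contact_force': array([1.9413, 6.8896, 4.4859]), 'gripper_width': np.float64(0.3422)}
```

View pics/i.png

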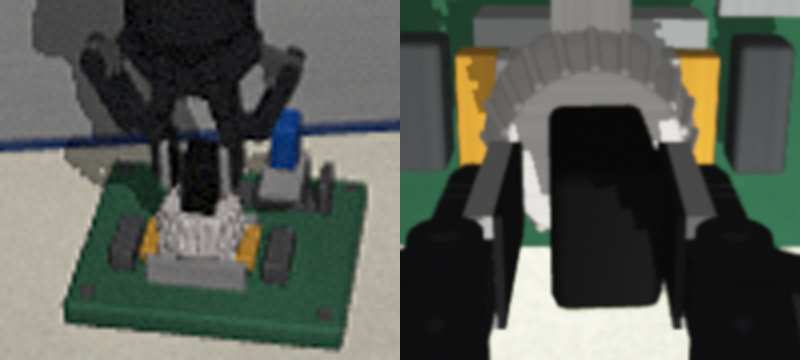

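move_arm([
  {"fingers": 29,"translation": [-0.4,-2,0],"turn": 0},
  {"fingers": 29,"translation": [-0.4,-2,0],"turn": 0},
  {"fingers": 29,"translation": [-0.4,-2,0],"turn": 0},
  {"fingers": 29,"translation": [-0.4,-2,0],"turn": 0},
  {"fingers": 29,"translation": [0,0,0],"turn": 0},
])

```text
t: 12.75
eef_pos: [0.55, -0.0602, 0.0829]
tool_rot: [-0.002, 0.779, 0.627, 0.003]
contact_force: [2.2, 9.8, 4.9]
gripper_width: 0.342
```

```bash
python3 look.py j
```

```text
{'t': np.float64(12.75), 'eef_pos': array([ 0.55  , -0.0602,  0.0829]), 'tool_rot': array([-0.0016,  0.7787,  0.6274,  0.0026]), 'contact_force': array([2.2403, 9.8131, 4.8679]), 'gripper_width': np.float64(0.3418)}
```

View pics/j.png

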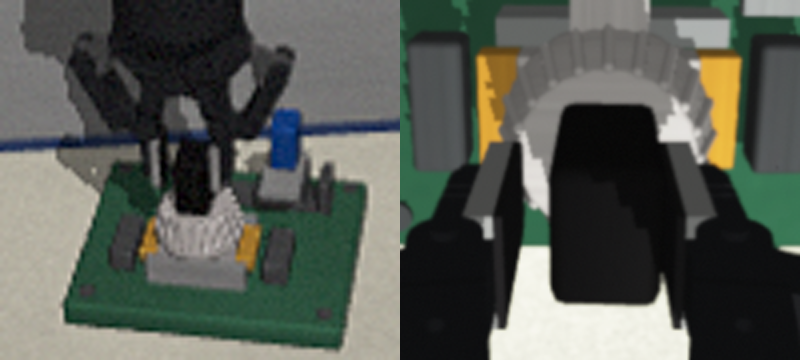

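move_arm([
  {"fingers": 29,"translation": [-0.4,-2,0],"turn": 0},
  {"fingers": 29,"translation": [-0.4,-2,0],"turn": 0},
  {"fingers": 29,"translation": [-0.4,-1.5,0],"turn": 0},
  {"fingers": 29,"translation": [0,0,0],"turn": 0},
  {"fingers": 29,"translation": [0,0,0],"turn": 0},
])

```text
t: 13.48
eef_pos: [0.5497, -0.0648, 0.0835]
tool_rot: [-0.002, 0.778, 0.628, 0.004]
contact_force: [1.9, 13.4, 8.7]
gripper_width: 0.34
```

```bash
python3 look.py k
python3 - <<'E'
from h import *
im=read_camera("scene");cv2.imwrite("pics/k_s.png",im)
crop=cv2.resize(im[170:230,235:285],None,fx=10,fy=10,interpolation=cv2.INTER_CUBIC)
cv2.imwrite("pics/k_cmp.png",np.hstack([cv2.imread("pics/d_scene_c.png")[:,:400],crop[:,:400]]))
E
```

```text
{'t': np.float64(13.475), 'eef_pos': array([ 0.5497, -0.0648,  0.0835]), 'tool_rot': array([-0.0015,  0.7784,  0.6277,  0.0035]), 'contact_force': array([ 1.8849, 13.4426,  8.7011]), 'gripper_width': np.float64(0.34)}
```

View pics/k_cmp.png

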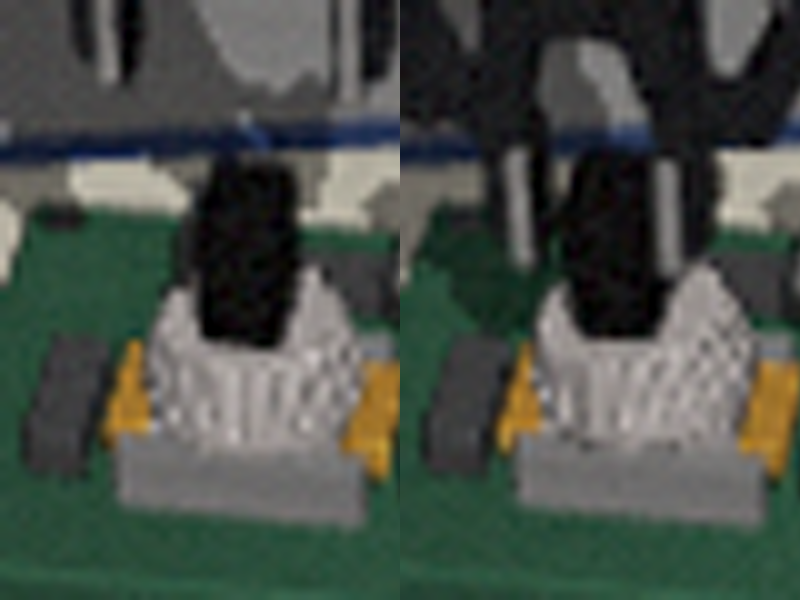

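View pics/k.png

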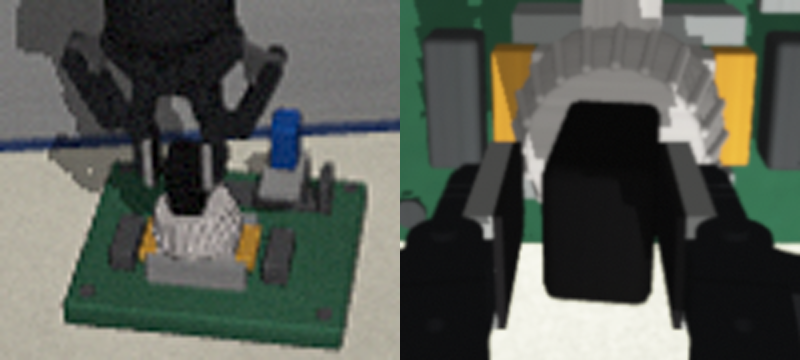

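move_arm([
  {"fingers": 29,"translation": [-0.4,-1.5,0],"turn": 0},
  {"fingers": 29,"translation": [-0.3,-1.2,0],"turn": 0},
  {"fingers": 29,"translation": [0,0,0],"turn": 0},
])

```text
t: 14.0
eef_pos: [0.5495, -0.0671, 0.084]
tool_rot: [-0.001, 0.778, 0.628, 0.004]
contact_force: [1.8, 14.0, 13.2]
gripper_width: 0.343
```

Run:
```python
from h import *
o=get_obs()["eef_pos"];hy=np.array([.217,.976]);O=np.array([.5537,-.0539]);print("tcp y",(o[:2]-O)@hy*1000)
C=cam("wrist");im=read_camera("wrist");cv2.imwrite("pics/l_w.png",im)
# fit grip pose: measure in wrist zoom
cv2.imwrite("pics/l_c.png",cv2.resize(im[210:350,230:350],None,fx=4,fy=4,interpolation=cv2.INTER_CUBIC))
# predicted grip corner pixels for tilts (about -y edge raised by e)
hx=np.array([.976,-.217])
for t in(-2,-4,-6,-8):
  for e in (0,3,6):
    th=np.radians(t);out=[]
    for y,h in((-11,85),(11,85),(-11,45),(11,45)):
        yy=y+22;Y=-22+yy*np.cos(th)+h*np.sin(th);Z=20+e-yy*np.sin(th)+h*np.cos(th)
        p=np.r_[O+hy*Y/1000-hx*.015,Z/1000];out.append((proj(C,p)-[230,210])*4)
    print(t,e,np.round(out).astype(int).tolist())
```

```text
tcp y -13.77846250343577
-2 0 [[215, 196], [451, 199], [224, 63], [406, 65]]
-2 3 [[215, 210], [457, 213], [224, 71], [410, 73]]
-2 6 [[215, 223], [462, 226], [224, 79], [414, 81]]
-4 0 [[183, 197], [420, 204], [211, 64], [394, 68]]
-4 3 [[182, 211], [425, 217], [211, 71], [397, 76]]
-4 6 [[182, 224], [430, 231], [211, 80], [401, 84]]
-6 0 [[151, 198], [389, 208], [197, 64], [381, 70]]
-6 3 [[149, 211], [393, 221], [197, 72], [384, 79]]
-6 6 [[148, 225], [397, 236], [197, 80], [388, 87]]
-8 0 [[118, 198], [356, 211], [184, 65], [368, 73]]
-8 3 [[116, 211], [359, 225], [183, 73], [371, 81]]
-8 6 [[115, 225], [363, 240], [183, 81], [374, 90]]
```

View pics/l_c.png

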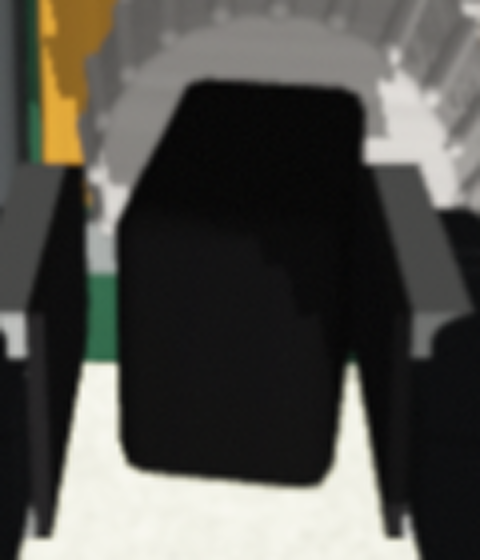

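The grip corners at (118,212), (187,82) and (362,92) match a tilt of about -8° with the underside 6–9 mm up, so the second rock is done inside its limit. I'll recentre the tool and pinch firmly.

move_arm([
  {"fingers": 29,"translation": [1.5,7,1],"turn": 0},
  {"fingers": 29,"translation": [1.5,7,1],"turn": 0},
  {"fingers": 16,"translation": [0,0,0],"turn": 0},
  {"fingers": 16,"translation": [0,0,0],"turn": 0},
  {"fingers": 16,"translation": [0,0,0],"turn": 0},
  {"fingers": 16,"translation": [0,0,0],"turn": 0},
  {"fingers": 16,"translation": [0,0,0],"turn": 0},
], newtons=70)

```text
t: 14.92
eef_pos: [0.549, -0.0597, 0.0841]
tool_rot: [-0.0, 0.78, 0.626, -0.0]
contact_force: [1.1, 1.4, -1.0]
gripper_width: 0.254
```

```bash
python3 look.py m
```

```text
{'t': np.float64(14.925), 'eef_pos': array([ 0.549 , -0.0597,  0.0841]), 'tool_rot': array([-2.000e-04,  7.801e-01,  6.257e-01, -2.000e-04]), 'contact_force': array([ 1.0702,  1.4418, -1.0176]), 'gripper_width': np.float64(0.2542)}
```

View pics/m.png

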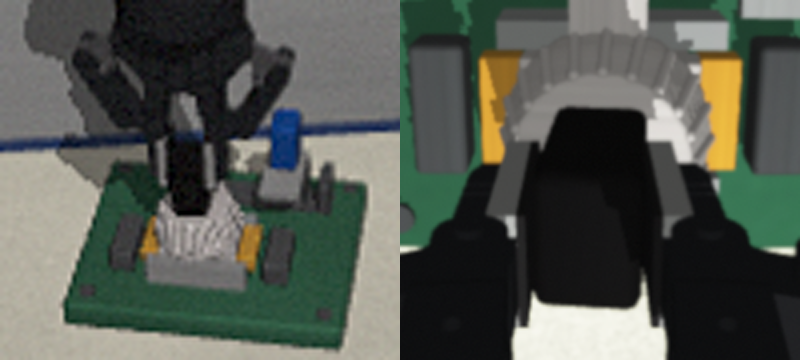

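Opening is 21.7 mm, so the grip is held flat and looks nearly upright. Lifting gently.

move_arm([
  {"fingers": 16,"translation": [0,1,4],"turn": 0},
  {"fingers": 16,"translation": [0,1,4],"turn": 0},
  {"fingers": 16,"translation": [0,0,4],"turn": 0},
  {"fingers": 16,"translation": [0,0,4],"turn": 0},
  {"fingers": 16,"translation": [0,0,4],"turn": 0},
  {"fingers": 16,"translation": [0,0,4],"turn": 0},
  {"fingers": 16,"translation": [0,0,4],"turn": 0},
  {"fingers": 16,"translation": [0.5,2,4],"turn": 0},
  {"fingers": 16,"translation": [0,0,0],"turn": 0},
  {"fingers": 16,"translation": [0,0,0],"turn": 0},
])

```text
t: 16.27
eef_pos: [0.5497, -0.0557, 0.1162]
tool_rot: [-0.0, 0.78, 0.626, -0.0]
contact_force: [0.7, -0.4, -2.4]
gripper_width: 0.244
```

```bash
python3 look.py n
python3 - <<'E'
from h import *
S=cam("scene");D=cam("side");W=cam("wrist")
im=read_camera("side");cv2.imwrite("pics/n_s.png",cv2.resize(im[150:260,250:370],None,fx=5,fy=5,interpolation=cv2.INTER_CUBIC))
for name in("die_grip","die_foot","lock_grip"):
    rs=[]
    for n,C in(("scene",S),("side",D),("wrist",W)):
        r=place_of(n,name)
        if r and r[0]["conf"]>.5: rs.append(ray(C,r[0]["xy"]));print(n,np.round(r[0]["xy"],1),round(r[0]["conf"],2))
    if len(rs)>1:
        p,e=tri(rs);print(name,p.round(4),np.round(e,4))
E
```

```text
{'t': np.float64(16.275), 'eef_pos': array([ 0.5497, -0.0557,  0.1162]), 'tool_rot': array([-1.000e-04,  7.800e-01,  6.257e-01, -1.000e-04]), 'contact_force': array([ 0.6536, -0.3982, -2.376 ]), 'gripper_width': np.float64(0.2435)}
scene [258.2 183.9] 0.8
side [307.5 184.4] 0.72
wrist [285.2 283.9] 0.56
die_grip [ 0.5561 -0.0561  0.1243] [0.0022 0.0033 0.0027]
scene [260. 205.] 0.78
side [307.8 206. ] 0.59
die_foot [ 0.555  -0.0536  0.055 ] [0.0016 0.0016]
scene [256.6 186. ] 0.56
side [327.7 214.8] 0.54
wrist [377.7 115.9] 0.72
lock_grip [ 0.4967 -0.0236  0.0689] [0.0349 0.0098 0.0296]
```

View pics/n.png

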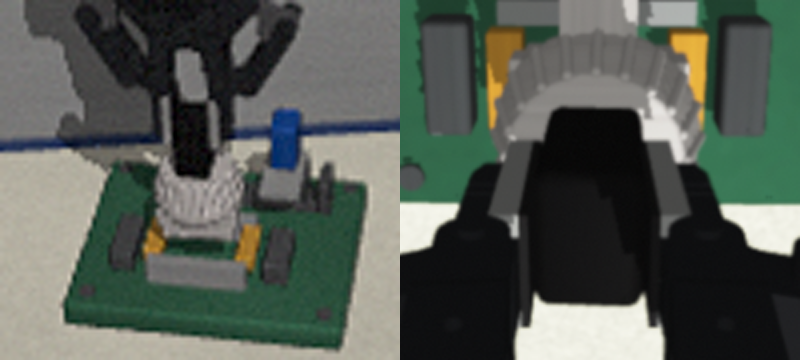

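View pics/n_s.png

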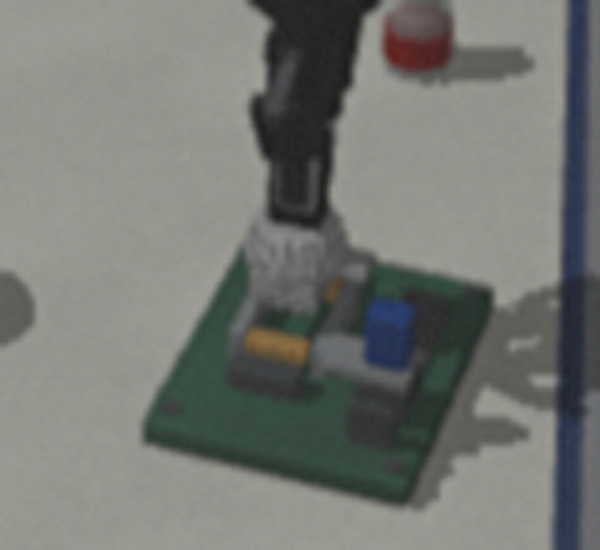

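The die hangs free. The force is -2.4 N, which is its weight, and the underside is at z of about 0.055–0.058. It is upright and centred within a few millimetres, and the knob is still at its end stop. I'll do one settling check, then hand in.

move_arm([
  {"fingers": 16,"translation": [0,0,2],"turn": 0},
  {"fingers": 16,"translation": [0,0,0],"turn": 0},
  {"fingers": 16,"translation": [0,0,0],"turn": 0},
  {"fingers": 16,"translation": [0,0,0],"turn": 0},
])

```text
t: 17.38
eef_pos: [0.5497, -0.0558, 0.1183]
tool_rot: [-0.0, 0.78, 0.626, -0.0]
contact_force: [-0.7, 0.1, -4.6]
gripper_width: 0.244
```

```bash
python3 -c "
from station import *
o=get_obs();print(o['contact_force'],o['gripper_width'],o['eef_pos']);print(hand_in())"
```

```text
[-0.65100963  0.06530051 -4.62331043] 0.24411844479819553 [ 0.54973693 -0.05581158  0.1182566 ]
the job is handed in; nothing more can be done
None
```

The die is out of its seat and held above it, and I handed the job in at about 17 s; no verdict was reported.

- **Lock:** I slid the blue knob until the force rose and the tool stopped. The wrist pictures afterwards still showed it against its far stop.
- **Rocking:** I rocked the die about 8° towards the lock's side, then about 8° the other way, with its underside less than about 9 mm up. I did this with the fingers loosely around the grip so it could tilt between them. The angles come from the tool's travel and from comparing pictures.
- **Lift:** I then pinched the grip at 70 N and lifted.

**Last checks:**
- **Position:** the underside is about 57–60 mm above the counter, so roughly 2 cm clear of the cheeks. The die is upright and within about 5 mm of the seat centre.
- **Hold:** finger opening (about 21 mm) and tool pose held steady.
- **Jar, bowl and ring:** the arm stayed clear of them on every move. I did not measure their positions again at the end.

**Checks that disagreed:**
- **Lock position:** the last combined three-camera estimate for the knob was off by up to 35 mm, because the scene camera's detection was wrong. I relied on the wrist and side views.
- **Hanging weight:** two readings gave 2.4 N and 4.6 N. Both roughly fit the die's weight with sensor noise.

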